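Close the washing-tablet tub with the lid that fits

TASK

One of the three knob lids on the laundry worktop fits the open tub of washing tablets; the other two belong to smaller and larger tubs. Lower the fitting lid by its knob into the open tub's mouth, without dropping it from above, and leave its flange sitting flush on the rim all round. Keep the tub standing, and leave the other two lids lying on the worktop, knob up.

Things in the scene. Friction and masses are not known exactly. Their poses are not given: they have to be found in the camera images.
- tub_rim (a point): the open tub: round white plastic, 110 mm tall, 94 mm across at the foot, 104 mm at the rim, mouth 96 mm across inside a 4 mm wall; tablets inside up to 51 mm; loose, about 0.4 kg. Point: centre of the mouth, level with the rim's top, 110 mm above the worktop; z: its axis, up. A larger tub nearby already has its lid on and is not part of the job.
- lid_a_knob (a point): white push-fit lid, flange 88 mm across, plug below it 68 mm across tapering to 52 mm at its foot. Stands on its plug, knob up. Plug 14 mm deep, flange 5 mm thick, round knob 26 mm thick, 44 mm tall. Point: on the knob's axis, 20 mm below its top, 24 mm above the flange's top, 29 mm above its underside, 43 mm above the lid's foot; grip here from above. z: lid's axis, up. 90 g. The smallest of the three.
- lid_b_knob (a point): white push-fit lid, flange 112 mm across, plug below it 90 mm across tapering to 72 mm at its foot. Stands on its plug, knob up. Plug 14 mm deep, flange 5 mm thick, round knob 26 mm thick, 44 mm tall. Point: on the knob's axis, 20 mm below its top, 24 mm above the flange's top, 29 mm above its underside, 43 mm above the lid's foot; grip here from above. z: lid's axis, up. 90 g. The middle one of the three.
- lid_c_knob (a point): white push-fit lid, flange 136 mm across, plug below it 120 mm across tapering to 112 mm at its foot. Stands on its plug, knob up. Plug 14 mm deep, flange 5 mm thick, round knob 26 mm thick, 44 mm tall. Point: on the knob's axis, 20 mm below its top, 24 mm above the flange's top, 29 mm above its underside, 43 mm above the lid's foot; grip here from above. z: lid's axis, up. 90 g. The largest of the three.
Mind the look-alikes: they are no part of the job. Leave any orange or red look-alike of the part that bears lid_c_knob alone.

How it is judged:
By the outcome, as a careful person would: the job done as asked, in the order asked, and still so for the second after the job is handed in, with the robot touching nothing.
It also fails if it takes over 35 s, if anything falls off the work surface, if the arm or the gripper's body presses on something with over 40 N, if the wrist force passes 120 N, or if a joint passes its speed limit or range.

ROBOT

A 6-joint arm with a two-finger parallel gripper is mounted at the origin on the work surface. World frame = base frame: x ahead of the robot, y to its left, z up, the work surface at z = 0. Lengths are in m, angles in rad, forces in N, time in s.
With the tool pointing down it reaches from about 0.35 to 0.95 m from the base axis. Payload 17.4 kg.
Tool frame: the origin (TCP) lies on the centre line of the jaws, within the pads' length; the fingertips stand 11 mm ahead of it and the grasp point (between the pads) lies 8 mm behind it; x points along the fingers, y is the direction in which the jaws open and shut, and the axes are right-handed (so a half turn about x gives the same grasp; the last joint's range is limited). The gripper opens to 93 mm and grips with 3 to 60 N. Pads are 15 mm wide; open, the fingers measure 128 mm over their backs; the gripper's body (75 mm by 188 mm) begins 65 mm behind the grasp point.
Start: joints at [-1.341, 0.116, 1.442, -0, 1.584, -0.038], TCP at [0.179, -0.651, 0.23] pointing down, gripper open.
Joint ranges: [-2.83, 2.83], [-0.83, 2.19], [0.07, 2.5], [-1.14, 4.28], [0.01, 3], [-2.97, 2.97]. Speed limits (rad/s): [1.89, 1.89, 2.22, 3.14, 3.14, 3.14].

INTERFACE

Orientations are given as a unit quaternion [w, x, y, z].
In Python, from rig import manip gives the robot as it stands.
- The arm moves only by the tool step_arm, never from a script. Its argument "moves" is a list that holds one entry, the list of rows, each a list of 7 numbers: the shift along the world's x, y, z as a fraction of full scale, then the turn, a rotation vector about the world's x, y, z as a fraction of full scale, then the closure in counts, from 0 (fully open) to 255 (shut). A call has 1 to 10 rows; each row shifts and turns the commanded pose from where the row before left it; what a row does not reach is not made up. Full scale, the value 1, is 50 cm for a shift and 360 degrees for a turn. A row lasts 1/10 s, in which the tool goes at most 50 mm and 8.59 degrees, less where a joint would pass 70% of its speed; a pose out of reach is approached as far as the arm can. A call with a number of a shift or a turn outside -1 to 1 is refused whole. A call with a gripper value outside its range is refused whole. The fingers move at their own pace and stop on an object; "newtons" is the grip in N (left out, the last holds). Time passes only in rows, so rows that do not move let the fingers close. It gives the time, the measured TCP pose, the force and the opening at its end, in the units of the state.
- manip.get_obs(): the state, without advancing time (a new reading comes with each control period).
- manip.snapshot(name): name is "scene" or "top" or "wrist"; returns a dict with "img" (400x640x3 uint8, blue, green, red), "fx", "fy", "cx", "cy" (pixels), "camera_from_world" (4x4, takes a point from world to camera coordinates); the wrist camera has in their place "tool_from_camera" (4x4, takes a point from camera to tool coordinates, whose origin is the TCP and whose axes are the tool frame's). Camera axes: x right, y up, looking along -z (the intrinsics and any distortion apply to the point x, -y, -z); pixel columns grow to the right and rows downward; lengths in m; the calibration is good to about 2 mm. The wrist camera is an equidistant fisheye: a pixel r from the principal point sees the ray r / f radians off the axis. A picture is of the moment at which its call begins: read the wrist's pose just before it. There is no depth.
- manip.sign_off(): hands the job in, once; it reports no verdict.
The state is a dict: "time_s": time; "qpos": joint angles; "joint_vel": joint speeds; "joint_torque": joint torques, N m; "tcp_pos": TCP position; "tcp_rot": TCP orientation; "contact_force": force on the tool from outside, world axes, zero at the start; "wrist_torque": the same for the moment, N m; "finger_gap": opening from 0.0 (shut) to 1.0 (fully open).
Only numpy, scipy, OpenCV 4.12 (cv2) and the standard library are available. Lean on these libraries where they do the work, as an engineer would, in place of code of your own. Each camera call takes 0.05 s, during which the arm holds its last target. There are 200 camera calls.

## Working session

There is one attempt and no reset: what is moved stays moved. The work goes in short steps, Python scripts to look and compute and a tool call to move; the robot and the scene stay as the last step left them, time stands still between calls to the robot, and variables do not carry over. Pictures are saved under pics/ and viewed, about 8 in all and at most 12, crops included, and the job is handed in when it is done.

Besides the shell and the picture viewer there is one more tool, called after ">>>" by a JSON object that holds its "api" and its "payload", one argument or row to a line. step_arm: Moves the arm, as the interface text tells. Shift numbers are shares of 50 cm and turn numbers shares of 360 degrees, none past 1 either way. Its arguments: {"type":"object","properties":{"moves":{"type":"array","items":{"type":"array","items":{"type":"array","items":{"type":"number"}}}},"newtons":{"type":"number"}},"required":["moves"]}

```bash
mkdir -p pics
cat > h.py <<'E'
import numpy as np, cv2
from rig import manip
def snap(n,f):
    o=manip.get_obs(); s=manip.snapshot(n); cv2.imwrite(f'pics/{f}.png',s['img'])
    d={k:v for k,v in s.items() if k!='img'}; d['tcp_pos']=o['tcp_pos']; d['tcp_rot']=o['tcp_rot']
    np.save(f'pics/{f}.npy',d,allow_pickle=True); return s
E
python3 - <<'E'
from h import *
for n in("scene","top","wrist"):
    s=snap(n,n+'0'); print(n,[s[k] for k in('fx','fy','cx','cy')], [k for k in s])
    print(np.round(s.get('camera_from_world',s.get('tool_from_camera')),3).tolist())
print(manip.get_obs())
E
```

```text
scene [387.39005004323303, 387.39005004323303, 322.6267681592944, 201.1064600292281] ['img', 'fx', 'fy', 'cx', 'cy', 'camera_from_world']
[[0.735, 0.678, 0.004, -0.419], [-0.595, 0.642, 0.484, 0.19], [0.326, -0.358, 0.875, -1.233], [0.0, 0.0, 0.0, 1.0]]
top [401.74501197689625, 401.74501197689625, 319.67711047107167, 200.37558157677967] ['img', 'fx', 'fy', 'cx', 'cy', 'camera_from_world']
[[-0.005, -1.0, -0.024, 0.122], [0.989, -0.008, 0.144, -0.486], [-0.145, -0.023, 0.989, -1.049], [0.0, 0.0, 0.0, 1.0]]
wrist [309.70691628693146, 309.70691628693146, 322.19553847889495, 199.49512903819058] ['img', 'fx', 'fy', 'cx', 'cy', 'tool_from_camera']
[[0.0, 0.295, -0.956, -0.155], [1.0, -0.001, 0.0, -0.001], [-0.001, -0.956, -0.295, -0.084], [0.0, 0.0, 0.0, 1.0]]
{'time_s': 0.15, 'qpos': array([-1.34079976e+00,  1.16370332e-01,  1.44209047e+00,  3.89351849e-06,
        1.58401413e+00, -3.78114111e-02]), 'joint_vel': array([ 0.00016951, -0.00138319, -0.00222196, -0.00046348, -0.00122923,
       -0.00063609]), 'joint_torque': array([-1.12268738e-04, -7.21763563e+01, -6.22950053e+01,  7.80197885e-02,
        2.25006952e-02, -5.01834563e-05]), 'tcp_pos': array([ 0.17856962, -0.65080283,  0.22909171]), 'tcp_rot': array([-0.0940911 , -0.70074831, -0.09471235,  0.70080542]), 'contact_force': array([ 0.51833616, -0.68255569, -0.46420082]), 'wrist_torque': array([ 0.01681936, -0.03185072,  0.0144187 ]), 'finger_gap': 1.0005110579759424}
```

View pics/scene0.png

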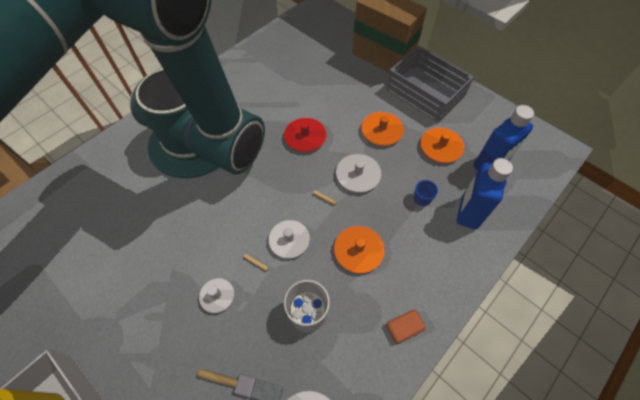

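View pics/top0.png

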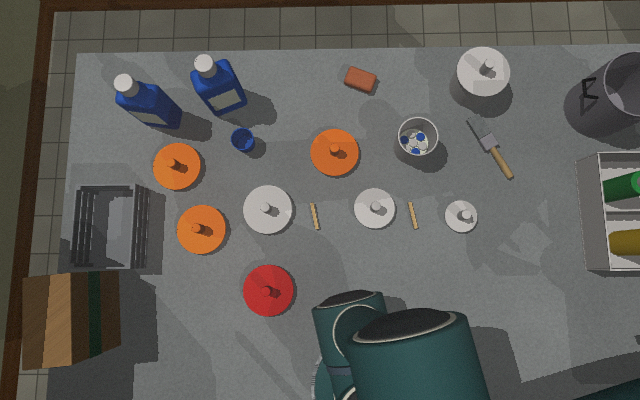

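The scene picture shows the open tub at (306,305), with white lids at (216,295), (289,238) and (358,172). In the top picture the tub is at (418,136), and the white lids are at (461,216) small, (374,208) middle and (268,210) large.

Possible confusions in the top view:
- **White lids:** a (461,216) and c (268,210).
- **Lidded larger tub:** (483,72).
- **Orange lids:** (335,152), (177,166) and (201,229).
- **Red lid:** (269,290).

By size and colour I choose the middle white lid at (374,208). I'll check it in one enlarged montage.

Run:
```python
from h import *
t=cv2.imread('pics/top0.png'); s=cv2.imread('pics/scene0.png')
def c(im,x,y): return cv2.resize(im[y:y+50,x:x+66],(396,300),interpolation=cv2.INTER_CUBIC)
m=np.vstack([np.hstack([c(t,341,180),c(t,385,110)]),np.hstack([c(s,256,210),c(s,273,278)])])
cv2.imwrite('pics/m1.png',m)
```

```text
(no output)
```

View pics/m1.png

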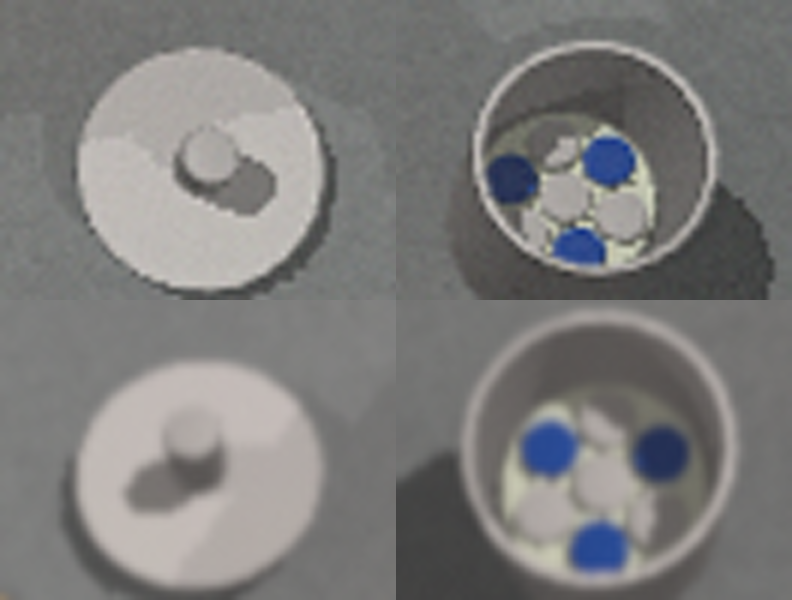

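The montage shows the middle white lid, knob up, and the open tub with tablets inside. In crop coordinates:

| View | Flange centre | Knob top | Rim centre |
|---|---|---|---|
| top | (201,169) | (211,154) | (198,156) |
| scene | (199,174) | (193,134) | (204,148) |

```bash
cat >> h.py <<'E'
from scipy.optimize import least_squares
from scipy.spatial.transform import Rotation as R
def proj(d,p):
    p=np.atleast_2d(p)
    if 'camera_from_world' in d:
        T=d['camera_from_world']; q=p@T[:3,:3].T+T[:3,3]
        return np.c_[d['cx']-d['fx']*q[:,0]/q[:,2], d['cy']+d['fy']*q[:,1]/q[:,2]]
    w,x,y,z=d['tcp_rot']; t=(p-d['tcp_pos'])@R.from_quat([x,y,z,w]).as_matrix()
    T=d['tool_from_camera']; q=(t-T[:3,3])@T[:3,:3]
    v=np.c_[q[:,0],-q[:,1]]; r=np.linalg.norm(v,axis=1); th=np.arctan2(r,-q[:,2])
    return np.c_[d['cx'],d['cy']]+d['fx']*(th/r)[:,None]*v
load=lambda f: np.load(f'pics/{f}.npy',allow_pickle=True).item()
def tri(obs,x0):
    r=least_squares(lambda p:np.concatenate([(proj(load(f),p)[0]-uv) for f,uv in obs]),x0); return r.x,r.fun
def ext(d,c,rad):  # bbox of a horizontal circle
    a=np.linspace(0,2*np.pi,200); u=proj(d,np.c_[c[0]+rad*np.cos(a),c[1]+rad*np.sin(a),c[2]+0*a]); return np.r_[u.min(0),u.max(0)]
def fitc(obs,x0): # x,y,z,rad from bboxes
    r=least_squares(lambda p:np.concatenate([ext(load(f),p[:3],p[3])-b for f,b in obs]),x0); return r.x,r.fun
E
python3 - <<'E'
from h import *
o=np.array
f=lambda x,y,X,Y: o([x+X/6-.5+.08,y+Y/6-.5+.08])
b=lambda x,y,a,c,d,e: np.r_[f(x,y,a,c),f(x,y,d,e)]
print('knobtop',tri([('top0',f(341,180,211,154)),('scene0',f(256,210,193,134))],[.5,0,.05]))
print('flange',fitc([('top0',b(341,180,77,46,325,292)),('scene0',b(256,210,76,58,323,290))],[.5,0,.02,.056]))
print('rim',fitc([('top0',b(385,110,76,40,321,272)),('scene0',b(273,278,66,8,342,288))],[.6,-.1,.1,.05]))
E
```

```text
knobtop (array([ 0.47040445, -0.02876227,  0.0564627 ]), array([-0.16023033, -0.11746177, -0.19632775,  0.02951487]))
flange (array([ 0.46969654, -0.02865041,  0.01445621,  0.0566165 ]), array([-0.27280212, -0.14695268, -0.21030188, -0.20668289, -0.48658313,
        0.25968436, -0.10290986, -0.16013545]))
rim (array([ 0.6441807 , -0.13516497,  0.10605074,  0.05235624]), array([-0.13486011, -0.39076624, -0.05600987,  0.23036701, -0.11480362,
        0.33928843, -0.0981046 , -0.27780889]))
```

The flange measures 113 mm across, so it is lid b, and the rim measures 105 mm. Next I approach with the jaws open.

>>> {"api": "step_arm", "payload": {
  "moves": [
    [[0.036,0.078,0,0,0,0,0],[0.036,0.078,0,0,0,0,0],[0.036,0.078,0,0,0,0,0],[0.036,0.078,0,0,0,0,0],[0.036,0.078,0,0,0,0,0],[0.036,0.078,0,0,0,0,0],[0.036,0.078,0,0,0,0,0],[0.036,0.078,0,0,0,0,0],[0.036,0.078,0,0,0,0,0],[0.036,0.078,0,0,0,0,0]]
  ]
}}

```text
time_s: 1.15
tcp_pos: [0.3588, -0.2593, 0.2296]
tcp_rot: [0.094, 0.701, 0.094, -0.701]
contact_force: [0.4, -0.8, 1.1]
finger_gap: 1.001
```

>>> {"api": "step_arm", "payload": {
  "moves": [
    [[0.036,0.078,0,0,0,0,0],[0.036,0.078,0,0,0,0,0],[0.036,0.078,0,0,0,0,0],[0,0,0,0,0,0,0],[0,0,0,0,0,0,0]]
  ]
}}

```text
time_s: 1.65
tcp_pos: [0.4128, -0.1432, 0.2295]
tcp_rot: [-0.095, -0.701, -0.095, 0.701]
contact_force: [-0.0, 0.1, -0.2]
finger_gap: 1.0
```

Run:
```python
from h import *
s=snap('wrist','w1'); d=load('w1'); print(d['tcp_pos'],d['tcp_rot'])
for n,p in dict(knob=[.47,-.029,.06],rim=[.644,-.135,.108]).items(): print(n,proj(d,p))
```

```text
[ 0.41275656 -0.14324661  0.22952863] [-0.09525954 -0.70059063 -0.0952184   0.70073665]
knob [[233.62996367 108.01725372]]
rim [[381.98980304 -36.30422289]]
```

View pics/w1.png

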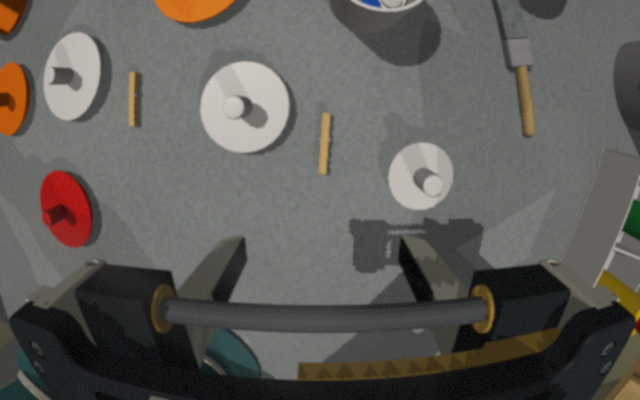

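The wrist view confirms the knob of the middle white lid at (236,106), against a prediction of (234,108). Lid a is at (420,176), lid c at (72,76), and the tub is at the top edge (385,5). I move closer for a second wrist view.

>>> {"api": "step_arm", "payload": {
  "moves": [
    [[0.0285,0.057,-0.05,0,0,0,0],[0.0285,0.057,-0.05,0,0,0,0],[0.0285,0.057,-0.05,0,0,0,0],[0.0285,0.057,-0.05,0,0,0,0],[0,0,0,0,0,0,0],[0,0,0,0,0,0,0]]
  ]
}}

```text
time_s: 2.3
tcp_pos: [0.4694, -0.0308, 0.1293]
tcp_rot: [-0.094, -0.7, -0.094, 0.701]
contact_force: [-0.4, -0.6, 0.7]
finger_gap: 0.996
```

Run:
```python
from h import *
s=snap('wrist','w2'); d=load('w2'); print(d['tcp_pos'])
print(proj(d,[[.47,-.029,.06],[.47,-.029,.019],[.644,-.135,.108]]))
im=s['img']; u=proj(d,[.47,-.029,.05])[0].astype(int); x,y=max(u[0]-100,0),max(u[1]-75,0)
w=cv2.imread('pics/w1.png')[50:165,180:330]
cv2.imwrite('pics/m2.png',cv2.resize(im[y:y+150,x:x+200],None,fx=4,fy=4,interpolation=cv2.INTER_CUBIC)); print(x,y)
```

```text
[ 0.46935626 -0.03084032  0.12934195]
[[321.19689224 216.75566421]
 [321.35826189 200.81904615]
 [542.34253665  41.4907803 ]]
221 137
```

View pics/m2.png

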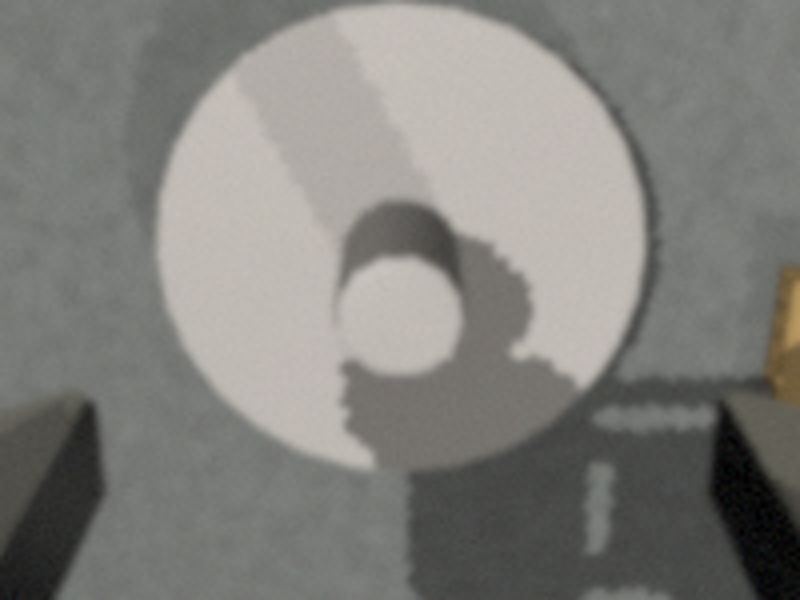

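The close view shows the knob top at crop (401,316), which is pixel (320.9,215.6), midway between the jaws. The flange spans crop x 157..648 and y 3..470.

Run:
```python
from h import *
o=np.array
f=lambda x,y,X,Y: o([x+X/6-.42,y+Y/6-.42])
T=('top0',f(341,180,211,154)); S=('scene0',f(256,210,193,134)); W=('w2',o([320.9,215.6])); W1=('w1',o([235.5,106]))
for l in([W,W1],[W,T],[W,S],[W,W1,T,S]): print(tri(l,[.47,-.03,.06])[0].round(4))
print(fitc([('w2',o([260,137.3,382.6,254.1])),('w1',o([200,61,290.5,154]))],[.47,-.03,.02,.056]))
print('knob fixed z',least_squares(lambda p:proj(load('w2'),[p[0],p[1],.063])[0]-W[1],[.47,-.03]).x)
```

```text
[ 0.4712 -0.0291  0.0588]
[ 0.47   -0.0288  0.0575]
[ 0.4702 -0.0287  0.0579]
[ 0.471  -0.0291  0.0583]
(array([ 0.47006049, -0.02872693,  0.0144484 ,  0.05664748]), array([-0.26122189, -0.3481699 , -0.04782419,  0.52175873,  0.5522576 ,
        0.3416108 , -0.07649724, -0.43954556]))
knob fixed z [ 0.47192562 -0.02824991]
```

>>> {"api": "step_arm", "payload": {
  "moves": [
    [[0.003,0.004,-0.038,0,0,0,0],[0,0,-0.038,0,0,0,0],[0,0,-0.038,0,0,0,0],[0,0,-0.038,0,0,0,0],[0,0,-0.02,0,0,0,0],[0,0,-0.018,0,0,0,0],[0,0,0,0,0,0,0]]
  ],
  "newtons": 20
}}

```text
time_s: 3.05
tcp_pos: [0.4709, -0.0285, 0.0344]
tcp_rot: [-0.094, -0.701, -0.094, 0.701]
contact_force: [-0.6, -0.5, -0.2]
finger_gap: 0.998
```

>>> {"api": "step_arm", "payload": {
  "moves": [
    [[0,0,0,0,0,0,255],[0,0,0,0,0,0,255],[0,0,0,0,0,0,255],[0,0,0,0,0,0,255],[0,0,0,0,0,0,255],[0,0,0,0,0,0,255]]
  ]
}}

```text
time_s: 3.65
tcp_pos: [0.4712, -0.0279, 0.0347]
tcp_rot: [0.094, 0.701, 0.094, -0.701]
contact_force: [-0.4, -1.1, 0.1]
finger_gap: 0.534
```

>>> {"api": "step_arm", "payload": {
  "moves": [
    [[0,0,0,0,0,0,255],[0,0,0,0,0,0,255],[0,0,0,0,0,0,255],[0,0,0,0,0,0,255],[0,0,0,0,0,0,255],[0,0,0,0,0,0,255]]
  ]
}}

```text
time_s: 4.25
tcp_pos: [0.4711, -0.028, 0.0347]
tcp_rot: [0.094, 0.701, 0.094, -0.701]
contact_force: [-0.5, -0.2, -0.0]
finger_gap: 0.277
```

>>> {"api": "step_arm", "payload": {
  "moves": [
    [[0,0,0.04,0,0,0,255],[0,0,0.08,0,0,0,255],[0,0,0.08,0,0,0,255],[0,0,0.08,0,0,0,255],[0,0,0.08,0,0,0,255],[0,0,0.04,0,0,0,255],[0.04,-0.06,0,0,0,0,255],[0.04,-0.06,0,0,0,0,255],[0.04,-0.06,0,0,0,0,255],[0,0,0,0,0,0,255]]
  ]
}}

```text
time_s: 5.25
tcp_pos: [0.5322, -0.1206, 0.2336]
tcp_rot: [-0.094, -0.7, -0.094, 0.701]
contact_force: [-0.6, 0.1, -0.9]
finger_gap: 0.278
```

>>> {"api": "step_arm", "payload": {
  "moves": [
    [[0,0,0,0,0,0,255],[0,0,0,0,0,0,255]]
  ]
}}

```text
time_s: 5.45
tcp_pos: [0.5307, -0.1174, 0.2346]
tcp_rot: [-0.094, -0.701, -0.095, 0.701]
contact_force: [0.5, 0.3, -0.6]
finger_gap: 0.277
```

Run:
```python
from h import *
s=snap('wrist','w3'); d=load('w3'); print(d['tcp_pos'],ext(d,[.644,-.135,.108],.052)); snap('top','top3'); snap('scene','scene3')
```

```text
[ 0.53074803 -0.1173692   0.23459366] [317.6407298   30.62009828 429.9609728  142.25303913]
```

View pics/w3.png

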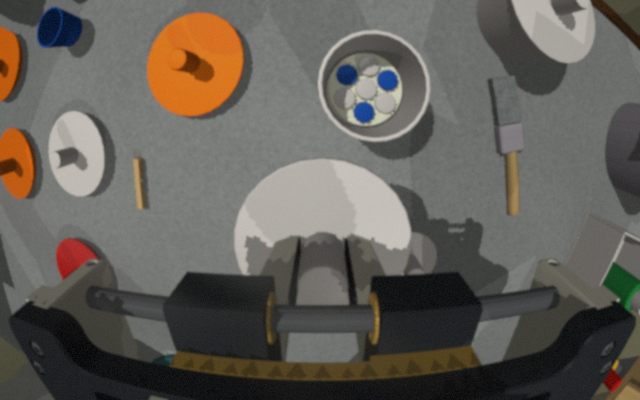

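The wrist view shows the open rim at x 318..430 and y 30..142, matching the prediction within 1 px. The held lid's flange spans x 234..411, centred between the jaws. The big lidded tub's knob is at about (568,5).

Run:
```python
from h import *
o=np.array
f=lambda x,y,X,Y: o([x+X/6-.42,y+Y/6-.42]); b=lambda x,y,a,c,d,e: np.r_[f(x,y,a,c),f(x,y,d,e)]
T=('top0',b(385,110,76,40,321,272)); S=('scene0',b(273,278,66,8,342,288)); W=('w3',o([318,30,430,142.]))
for l in ([W,T],[W,S],[W,T,S]): print(fitc(l,[.6,-.1,.1,.05])[0].round(4))
d=load('w3')
for z in(.106,.11): print(z,least_squares(lambda p:ext(d,[p[0],p[1],z],p[2])-W[1],[.64,-.13,.05]).x.round(4))
print('big knob',tri([('w3',o([568,5.])),('top0',o([488,67.]))],[.75,-.25,.15]))
# held lid lateral check in tool: flange widest points
print('flange x-extent expected',ext(d,d['tcp_pos']+o([0,0,8-24])/1000,.056).round(1))
```

```text
[ 0.6446 -0.1354  0.106   0.0523]
[ 0.6446 -0.1352  0.1067  0.0523]
[ 0.6445 -0.1353  0.1065  0.0523]
0.106 [ 0.6447 -0.1354  0.0524]
0.11 [ 0.6442 -0.1348  0.0517]
big knob (array([ 0.82511103, -0.32363823,  0.11290344]), array([ 0.00410777,  0.11339998, -0.137834  , -0.20610122]))
flange x-extent expected [234.1 157.8 412.8 319.7]
```

>>> {"api": "step_arm", "payload": {
  "moves": [
    [[0.038,-0.006,0,0,0,0,255],[0.06,-0.009,0,0,0,0,255],[0.06,-0.009,0,0,0,0,255],[0.046,-0.007,0,0,0,0,255],[0.024,-0.004,0,0,0,0,255],[0,0,-0.04,0,0,0,255],[0,0,-0.05,0,0,0,255],[0,0,-0.04,0,0,0,255],[0,0,0,0,0,0,255],[0,0,0,0,0,0,255]]
  ]
}}

```text
time_s: 6.6
tcp_pos: [0.6449, -0.1352, 0.1705]
tcp_rot: [0.095, 0.701, 0.094, -0.701]
contact_force: [-0.4, -0.1, -0.4]
finger_gap: 0.281
```

Run:
```python
from h import *
print(manip.get_obs()['tcp_pos'].round(4))
t=snap('top','top4')['img']; s=snap('scene','scene4')['img']
c=lambda im,x,y: cv2.resize(im[y:y+100,x:x+80],None,fx=5,fy=5,interpolation=cv2.INTER_CUBIC)
cv2.imwrite('pics/m3.png',np.hstack([c(t,375,90),c(s,265,240)]))
```

```text
[ 0.6449 -0.1352  0.1705]
```

View pics/m3.png

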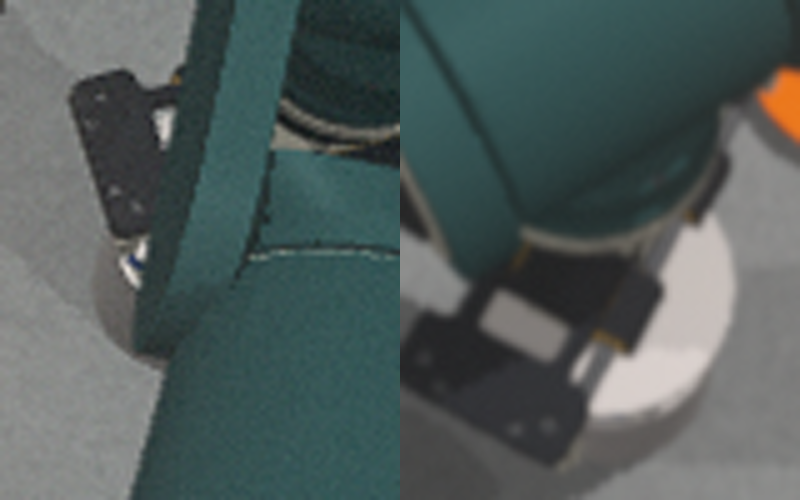

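The arm hides most of the tub in both fixed views, but the measured tool position matches the rim centre within 0.5 mm. I lower gently and watch the force.

>>> {"api": "step_arm", "payload": {
  "moves": [
    [[0,0,-0.02,0,0,0,255],[0,0,-0.02,0,0,0,255],[0,0,-0.014,0,0,0,255],[0,0,-0.01,0,0,0,255],[0,0,0,0,0,0,255],[0,0,0,0,0,0,255]]
  ]
}}

```text
time_s: 7.3
tcp_pos: [0.6452, -0.1355, 0.1377]
tcp_rot: [-0.094, -0.701, -0.094, 0.701]
contact_force: [0.1, 0.3, -0.7]
finger_gap: 0.275
```

>>> {"api": "step_arm", "payload": {
  "moves": [
    [[0,0,-0.004,0,0,0,255],[0,0,-0.003,0,0,0,255],[0,0,0,0,0,0,255],[0,0,0,0,0,0,255]]
  ]
}}

```text
time_s: 7.7
tcp_pos: [0.6451, -0.1354, 0.1342]
tcp_rot: [0.094, 0.701, 0.094, -0.701]
contact_force: [0.2, 0.9, -0.7]
finger_gap: 0.273
```

>>> {"api": "step_arm", "payload": {
  "moves": [
    [[0,0,-0.002,0,0,0,255],[0,0,-0.002,0,0,0,255],[0,0,0,0,0,0,255],[0,0,0,0,0,0,255]]
  ]
}}

```text
time_s: 8.1
tcp_pos: [0.6451, -0.1354, 0.1321]
tcp_rot: [-0.094, -0.701, -0.094, 0.701]
contact_force: [-0.1, 0.4, -1.3]
finger_gap: 0.28
```

>>> {"api": "step_arm", "payload": {
  "moves": [
    [[0,0,-0.002,0,0,0,255],[0,0,0,0,0,0,255],[0,0,0,0,0,0,255]]
  ]
}}

```text
time_s: 8.4
tcp_pos: [0.6451, -0.1355, 0.1311]
tcp_rot: [-0.094, -0.701, -0.094, 0.701]
contact_force: [-0.2, -0.5, -0.9]
finger_gap: 0.274
```

>>> {"api": "step_arm", "payload": {
  "moves": [
    [[0,0,-0.002,0,0,0,255],[0,0,0,0,0,0,255],[0,0,0,0,0,0,255]]
  ]
}}

```text
time_s: 8.7
tcp_pos: [0.6452, -0.1355, 0.1308]
tcp_rot: [0.094, 0.701, 0.094, -0.701]
contact_force: [-2.1, 0.1, 7.2]
finger_gap: 0.276
```

>>> {"api": "step_arm", "payload": {
  "moves": [
    [[0,0,-0.002,0,0,0,255],[0,0,0,0,0,0,255],[0,0,0,0,0,0,255]]
  ]
}}

```text
time_s: 9.0
tcp_pos: [0.6453, -0.1355, 0.1307]
tcp_rot: [0.095, 0.701, 0.094, -0.7]
contact_force: [-4.6, 2.0, 12.4]
finger_gap: 0.275
```

Contact came at TCP z 0.1308; the expected seating height was 0.1307. I back off the commanded press and open.

>>> {"api": "step_arm", "payload": {
  "moves": [
    [[0,0,0.003,0,0,0,255],[0,0,0,0,0,0,255],[0,0,0,0,0,0,100],[0,0,0,0,0,0,60],[0,0,0,0,0,0,0],[0,0,0,0,0,0,0],[0,0,0,0,0,0,0],[0,0,0,0,0,0,0],[0,0,0,0,0,0,0]]
  ]
}}

```text
time_s: 9.9
tcp_pos: [0.6451, -0.1355, 0.1306]
tcp_rot: [0.094, 0.701, 0.094, -0.701]
contact_force: [0.6, 0.5, -0.2]
finger_gap: 0.827
```

>>> {"api": "step_arm", "payload": {
  "moves": [
    [[0,0,0.01,0,0,0,0],[0,0,0.03,0,0,0,0],[0,0,0.06,0,0,0,0],[0,0,0.08,0,0,0,0],[-0.08,0,0.04,0,0,0,0],[-0.08,0,0,0,0,0,0],[-0.08,0,0,0,0,0,0],[0,0,0,0,0,0,0],[0,0,0,0,0,0,0]]
  ]
}}

```text
time_s: 10.8
tcp_pos: [0.525, -0.1355, 0.2424]
tcp_rot: [0.095, 0.702, 0.094, -0.7]
contact_force: [0.2, -0.1, 0.5]
finger_gap: 1.003
```

Run:
```python
from h import *
w=snap('wrist','w5')['img']; d=load('w5'); print(d['tcp_pos'],ext(d,[.6445,-.135,.115],.056),manip.get_obs()['time_s'])
t=snap('top','top5')['img']; s=snap('scene','scene5')['img']
u=proj(d,[.6445,-.135,.115])[0].astype(int); x=max(u[0]-80,0); y=max(u[1]-75,0); print(x,y)
c=lambda im,x,y,W,H: cv2.resize(im[y:y+H,x:x+W],(400,300),interpolation=cv2.INTER_CUBIC)
cv2.imwrite('pics/m4.png',np.vstack([np.hstack([c(w,x,y,160,120),c(s,265,260,100,75)]),np.hstack([c(s,160,130,280,210),c(t,200,60,320,240)])]))
```

```text
[ 0.52503081 -0.13553831  0.24244633] [295.15393091  15.4094786  417.44905815 134.74930192] 10.85
277 0
```

View pics/m4.png

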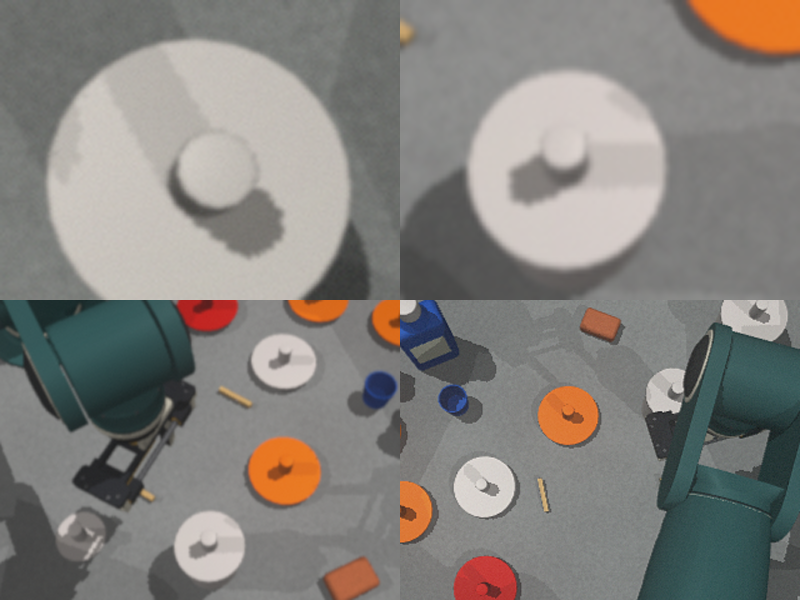

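The lid sits on the tub. In the wrist crop the flange spans x 47..351 with its top at y 38, and the knob is at (218,170). In the scene crop the flange spans x 67..266 and y 70..270, and the knob top is at (165,147). I check the tilt against a level, seated model.

Run:
```python
from h import *
c=[.6447,-.1353]
for z in(.115,.111):
  for f,x,y,k in(('w5',277,0,2.5),('scene5',265,260,4)):
    d=load(f); s=lambda v:((np.array(v)-np.array([x,y]*(len(v)//2))+.5)*k).round(0)
    print(z,f,'flange',s(ext(d,[*c,z],.056)),'knob',s(proj(d,[*c,z+.044])[0]))
```

```text
0.115 w5 flange [ 48.  40. 353. 338.] knob [220. 171.]
0.115 scene5 flange [ 69.  69. 267. 268.] knob [165. 144.]
0.111 w5 flange [ 49.  43. 350. 337.] knob [219. 172.]
0.111 scene5 flange [ 69.  71. 267. 269.] knob [166. 146.]
```

The level, seated model matches within about 1 px in both views, so the lid is flat and centred. I hand it in.

```bash
python3 -c "
from rig import manip; print(manip.get_obs()['contact_force']); print(manip.sign_off())"
```

```text
[ 0.76834242 -0.04188084  0.12623003]
the job is handed in; nothing more can be done
None
```

I put lid b, the middle white lid (flange measured at 113 mm), on the open tub and handed the job in at about 11 s. I gripped it by the knob, lowered it until it touched the rim, pressed to about 12 N, then let go and moved clear.

- **Seating:** contact came at a tool height of 130.8 mm, against 130.7 mm expected for a flush fit. After release, the flange and knob matched a level, centred lid to about 1 px (about 1 mm) in the wrist and scene views.
- **Rest of the scene:** the tub is still standing. Lids a and c are still on the worktop, knob up, and the orange and red lids were not touched. In the last pictures lid a is partly dark, in the arm's shadow.
- **Disagreements:** heights measured from the cameras came out about 4 mm below the stated ones for both lid and rim. The contact height agreed with the stated figures. The fixed cameras could not see the lid going in because the arm blocked them, so I relied on the tool position and force for that part.

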